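Clear the drip tray and squeeze the last box into the drainer

TASK

Lift the mug off the pulled-out drip tray and stand it, without touching the tumbler, jar or bowl, on the clear part of the round board; then push the empty tray fully in under the drainer. Finally take the slim box standing alone on the left and push it lengthwise into the gap in the middle of the drainer's row, nudging the neighbours apart, until it stands upright and fully home against the back stop like them; knock nothing over and leave everything else where it is.

Things in the scene. Friction and masses are not known exactly. Their poses are not given: they have to be found in the camera images.
- mug_center (a point): white ceramic mug, 64 mm across and 85 tall, 0.25 kg, standing on the pulled-out drip tray; the point is on its axis, half-way up (42.5 mm above its foot); z up, the handle sticks out about 30 mm along its +y axis, at the start roughly towards the robot
- drainer: grey plastic drainer, fixed; origin at the centre of its underside, x away from the robot, 160 deep (x), 216 wide (y). Floor 40 mm above the shelf, from x = -80 (open front, no lip) to the back stop face at x = +70; side walls inside at y = +-100; stop and walls 95 mm tall. A box fully home touches the stop: centre at x = +10, near end at x = -50
- tray (a joint): how far the shallow drip tray under the drainer is pulled out towards the robot, m: 0 = fully in (its front level with the drainer's front), about 0.12 at the start; slides stiffly (about 1.5 N) along the drainer's x axis and stays where left
- tray_front (a point): outer face of the tray's front plate, mid-width, 16 mm above the shelf; the plate is 194 wide, its top 26 mm above the shelf, 6 mm thick; x axis points inward, the way it closes. The tray's inner floor is 6 mm above the shelf, its side walls 18 mm
- spare_center (a point): slim lidded box, 120 long (x axis) x 36 thick (y) x 76 tall, 0.2 kg, upright edges rounded (radius 12 mm), white with a grey lid; the one standing alone on the shelf, left of the drainer; the point is at its centre, 38 mm above its foot
- board: round flat wooden board fixed on the shelf right of the drainer, 280 mm across, 12 mm thick; origin at the centre of its underside. Tumbler, jar and bowl stand near its edge, with one clear side
- tumbler: plastic tumbler on the board, at most 70 mm across, 100 tall; origin at the centre of its foot
- jar: glass jar standing upside down on its steel lid on the board, 68 mm across, 86 tall; origin at the centre of its foot
- bowl: steel bowl on the board, 92 mm across at the rim, 50 tall; origin at the centre of its foot
- spoon1: steel spoon lying on the shelf right of the board, 170 long; origin under its middle
- spoon2: steel spoon like the other, beside it; origin under its middle
- row1_center (a point): slim lidded box, 120 long (x axis) x 36 thick (y) x 76 tall, 0.2 kg, upright edges rounded (radius 12 mm), white with a grey lid, standing loose on the drainer's floor against the back stop, at the +y (left) end of the row, 6 mm from its neighbour; the point is at its centre, 38 mm above its foot. The gap row2 to row3 is about 24 mm
- row2_center (a point): slim lidded box, 120 long (x axis) x 36 thick (y) x 76 tall, 0.2 kg, upright edges rounded (radius 12 mm), bare metal, standing loose on the drainer's floor against the back stop, left of the wide gap; the point is at its centre, 38 mm above its foot. The gap row2 to row3 is about 24 mm
- row3_center (a point): slim lidded box, 120 long (x axis) x 36 thick (y) x 76 tall, 0.2 kg, upright edges rounded (radius 12 mm), white with a grey lid, standing loose on the drainer's floor against the back stop, right of the wide gap; the point is at its centre, 38 mm above its foot. The gap row2 to row3 is about 24 mm
- row4_center (a point): slim lidded box, 120 long (x axis) x 36 thick (y) x 76 tall, 0.2 kg, upright edges rounded (radius 12 mm), bare metal, standing loose on the drainer's floor against the back stop, at the -y (right) end of the row, 6 mm from its neighbour; the point is at its centre, 38 mm above its foot. The gap row2 to row3 is about 24 mm
Not all that is in view belongs to the job. Leave any brown look-alike of the part that bears spare_center alone. What is shaped like the part that bears row4_center but brown is not meant.

How it is judged:
By the outcome, as a careful person would: the job done as asked, in the order asked, and still so for the second after the job is handed in, with the robot touching nothing.
It also fails if it takes over 72 s, if anything falls off the work surface, if the arm or the gripper's body presses on something with over 40 N, if the wrist force passes 120 N, or if a joint passes its speed limit or range.

ROBOT

A 7-joint arm with a two-finger parallel gripper is mounted at the origin on the work surface. World frame = base frame: x ahead of the robot, y to its left, z up, the work surface at z = 0. Lengths are in m, angles in rad, forces in N, time in s.
With the tool pointing down it reaches from about 0.4 to 0.875 m from the base axis. Payload 4.4 kg.
Tool frame: the origin (TCP) lies midway between the tips of the shut fingers; the grasp point (between the pads) lies 19 mm behind it (bot.grip_depth is the distance from the TCP to the grasp point, in m); x points along the fingers, y is the direction in which the jaws open and shut, and the axes are right-handed (so a half turn about x gives the same grasp; the last joint's range is limited). The gripper opens to 85 mm and grips with 20 to 120 N. Pads are 22 mm wide; open, the fingers measure 114 mm over their backs; the gripper's body (76 mm by 85 mm) begins 54 mm behind the grasp point. The pads swing forward as they close: fully open they stand 13 mm farther back than shut.
Start: joints at [1.23, 0.628, 0.038, 1.517, -0.027, 0.996, -0.02], TCP at [0.176, -0.626, 0.231] pointing down, gripper open.
Joint ranges: [-3.06, 3.06], [-0.37, 2.12], [-1.25, 1.32], [0.18, 2.47], [-1.1, 4.24], [0.23, 1.98], [-2.94, 2.94]. Speed limits (rad/s): [2.57, 2.57, 3.14, 3.14, 3.14, 3.14, 3.14].

INTERFACE

Orientations are given as a unit quaternion [w, x, y, z].
In Python, from rig import readout, eyes, bot gives the robot as it stands.
- The arm moves only by the tool carry_out, never from a script. Its argument "steps" is a list of rows, each an object with "delta_pos": the shift along the world's x, y, z in m, a list of three; "turn": the turn about the world's z in degrees. In form: [{"delta_pos": [x, y, z], "turn": turn}, ...]. A call has 1 to 20 rows; each row is the pose to reach, as a shift and turn from the pose commanded when the call began; what a row does not reach only later rows make up. A row lasts 1/10 s, in which the tool goes at most 50 mm and 8.59 degrees, less where a joint would pass 70% of its speed; a pose out of reach is approached as far as the arm can. A call with a gripper value outside its range is refused whole. "fingers" is the opening in per cent of the stroke, from 0 (shut) to 100 (fully open), set as the call begins (left out, the last holds). The fingers move at their own pace and stop on an object; "squeeze" is the grip in N (left out, the last holds). Time passes only in rows, so rows that repeat a pose let the fingers close. It gives the time, the measured TCP pose, the force and the opening at its end, in the units of the state.
- readout.get_state(): the state, without advancing time (a new reading comes with each control period).
- eyes.snapshot(name): name is "scene" or "top"; returns a dict with "image" (400x640x3 uint8, red, green, blue), "z_map" (400x640 float32, m along the optical axis (not along the pixel's ray), 0 where there is no reading), "fx", "fy", "cx", "cy" (pixels), "R" (3x3) and "t" (3): a world point X has camera coordinates R X + t. Camera axes: x right, y down, z forward; pixel columns grow to the right and rows downward; lengths in m; the calibration is good to about 2 mm. A picture is of the moment at which its call begins.
- bot.finish_job(): hands the job in, once; it reports no verdict.
The state is a dict: "t": time; "q": joint angles; "dq": joint speeds; "joint_efforts": joint torques, N m; "tool_pos": TCP position; "tcp_rot": TCP orientation; "ft_force": force on the tool from outside, world axes, zero at the start; "torque": the same for the moment, N m; "opening": opening from 0.0 (shut) to 1.0 (fully open).
Only numpy, scipy, OpenCV 4.12 (cv2) and the standard library are available. Lean on these libraries where they do the work, as an engineer would, in place of code of your own. Each camera call takes 0.05 s, during which the arm holds its last target.

## Working session

There is one attempt and no reset: what is moved stays moved. The work goes in short steps, Python scripts to look and compute and a tool call to move; the robot and the scene stay as the last step left them, time stands still between calls to the robot, and variables do not carry over. Pictures are saved under pics/ and viewed, and the job is handed in when it is done.

Besides the shell and the picture viewer there is one more tool, called after "Call:" by a JSON object that holds its "method" and its "body", one argument or row to a line. carry_out: Moves the arm, as the interface text tells. Its arguments: {"type":"object","properties":{"steps":{"type":"array","items":{"type":"object","properties":{"delta_pos":{"type":"array","items":{"type":"number"}},"turn":{"type":"number"}}}},"fingers":{"type":"number"},"squeeze":{"type":"number"}},"required":["steps"]}

```bash
ls; mkdir -p pics; python3 - <<'E'
from rig import readout, eyes, bot
import cv2,numpy as np
for n in ("scene","top"):
    s=eyes.snapshot(n); cv2.imwrite(f"pics/{n}0.png",s["image"][...,::-1]); np.savez(f"pics/{n}0.npz",**s)
    print(n,s["fx"],s["cx"],s["cy"],s["R"].round(3).tolist(),s["t"].round(3).tolist(), (-s["R"].T@s["t"]).round(3))
print(readout.get_state())
E
```

```text
pics
scene 383.66709228939857 317.3150464279361 201.27756307423306 [[-0.146, 0.989, 0.005], [0.841, 0.127, -0.526], [-0.521, -0.073, -0.85]] [0.157, -0.477, 1.395] [1.151 0.006 0.934]
top 462.11969937917263 311.75064393331405 201.20931056963713 [[-0.026, -1.0, 0.009], [-0.998, 0.025, -0.054], [0.054, -0.011, -0.998]] [-0.045, 0.607, 1.381] [ 0.53  -0.046  1.412]
{'t': 0.1, 'q': array([ 1.23021931,  0.62926253,  0.03843106,  1.51826063, -0.02698014,
        0.99630643, -0.02000918]), 'dq': array([-0.00064875, -0.0025967 ,  0.00238261, -0.00278685, -0.00085073,
        0.00014014, -0.00010611]), 'joint_efforts': array([ 2.69307078e-03, -5.64531398e+01,  1.23030670e+00, -1.93971312e+01,
        1.12852233e-02,  5.39743443e-03, -1.44499444e-05]), 'tool_pos': array([ 0.17624581, -0.62506824,  0.23047739]), 'tcp_rot': array([-0.09624668, -0.70035038, -0.09744829,  0.70053534]), 'ft_force': array([ 0.25471086,  0.22285476, -0.16771053]), 'torque': array([ 0.00070845, -0.02778938, -0.0486043 ]), 'opening': 1.001184433163756}
```

View pics/scene0.png

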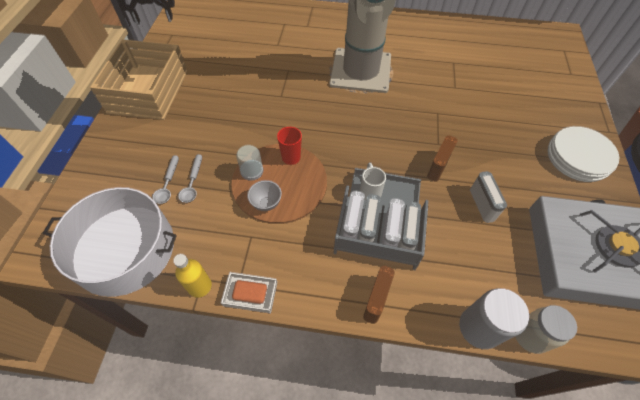

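View pics/top0.png

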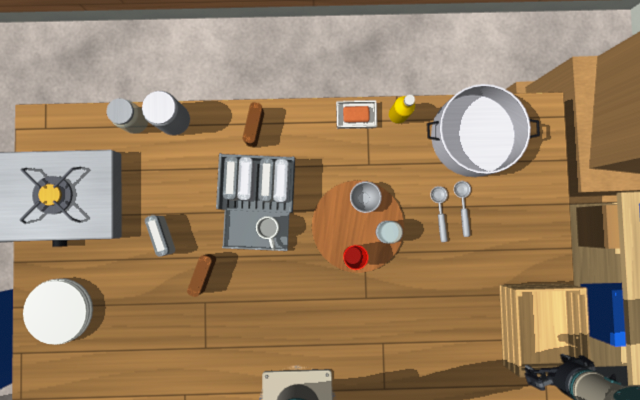

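The top view shows the drainer around (257,183), tray with mug (267,228), board (360,225), spare box (158,235), and brown look-alikes at (253,123) and (202,275). I'll zoom in next.

```bash
cat > h.py <<'E'
import numpy as np,cv2
def load(n): return dict(np.load(f"pics/{n}.npz"))
def snap(n,tag):
    from rig import eyes
    s=eyes.snapshot(n); cv2.imwrite(f"pics/{n}{tag}.png",s["image"][...,::-1]); np.savez(f"pics/{n}{tag}.npz",**s); return s
def ray(s,u,v,z):
    R,t=s["R"],s["t"]; c=-R.T@t
    d=R.T@np.array([(u-s["cx"])/s["fx"],(v-s["cy"])/s["fy"],1.])
    return c+d*(z-c[2])/d[2]
def cloud(s):
    v,u=np.mgrid[:400,:640]; Z=s["z_map"]
    P=np.stack([(u-s["cx"])/s["fx"]*Z,(v-s["cy"])/s["fy"]*Z,Z],-1)
    W=(P-s["t"])@s["R"]; W[Z==0]=np.nan
    return W
def proj(s,X):
    c=s["R"]@np.asarray(X)+s["t"]; return s["fx"]*c[0]/c[2]+s["cx"], s["fy"]*c[1]/c[2]+s["cy"]
def crop(s,x0,y0,x1,y1,name,k=5):
    im=s["image"][y0:y1,x0:x1,::-1]; im=cv2.resize(im,None,fx=k,fy=k,interpolation=cv2.INTER_CUBIC); cv2.imwrite(f"pics/{name}.png",im)
E
python3 - <<'E'
from h import *
s=load("top0"); crop(s,140,145,300,255,"c1"); 
a=load("scene0"); crop(a,320,120,520,270,"c2",4)
W=cloud(s); 
# table check
for u,v in [(180,330),(300,300),(140,140)]: print(W[v,u].round(4))
# height map of drainer region
H=np.nan_to_num(W[150:255:5,140:305:6,2]*1000).astype(int)
print(H)
E
```

```text
[ 0.2287  0.3457 -0.0018]
[ 0.3093 -0.0176  0.0049]
[ 8.082e-01  4.618e-01 -1.000e-04]
[[  2  -1  -2   0   4  -2   1  -5  -4   2   2   0  -3  -1  -2  -4  -1   7
   -5   1   2   1   2   1   5   0   3   1]
 [  3   1  -2  -1   2   0   0   0  -2   0   0  -2   3   2  97 101  92  99
   90   5   5   4   1  -2   3   0   0   0]
 [  0   1   0   0   2   0   0   0   1  -1   0   1   0   4  48 114 115 117
  120  50  61 115  69 115 115  84   2   2]
 [  6   2  -1   3   0   0   6   3   6   1   0   0  -2  98 115 115 113 116
  113  55 118 116 119 116 113  39   1   0]
 [  0  -1   0  -2   3   3  -8   3   1  -2  -4   2   0  96 115 118 118 119
  116  47 118 113 114 116 118  36  -1   2]
 [  4   0   2   1   0   6   0   0   1   0  -3  -5   4  93 113 117 118 118
  120  39 119 113 109 114 119  41   1   0]
 [  0   0  -1  -3   0  -1   4  -2  -2  -4   0   0   5  99 116 112 116 115
  118  43 117 114 102 110 114  95  -5   0]
 [  4   3  -3  -5  -2   2  -5   3   4  -2   0   1   4  94 118 112 108 119
  115  47 116 113  90 120 118  93   0  -4]
 [ -2  -2   0   2   1   4   5  -1   2  -2   4   1  -2  95 113 117 105 121
  1
[... 744 characters left out ...]
  0  72  75  69  25  -5   3  -3  -2  -3   1   2   6   0  19   9   4   5
    9   8  10  15  14  56   7   5   5   2]
 [  0   0  77  78  46   2  -1   1   2   4  -1  -1   1   1  20  10  10   7
    5   5  13  14  12  54  12   4   2  -2]
 [  0   5  70  76  57  -1   0  -1   2  -3  -1   3  -3   4  17   8   9   3
    5   7  87  10  12   7   0   0   1   0]
 [  2   4  78  75  73   0   0  -2   0   3   0   1   1   0  16  11   7   9
    9  10   5  12  30   5   7   0  -2   4]
 [  0   1   2  80  76  35   0   0   2   0   4   2   5   0  10   7  10   7
    8   9   9   6  74   2   9   0   0   0]
 [ -1   0   2  81  78  48  -1  -3   2   0  -3   3  -1  -1  -1   1   2  -1
   -1   0   3   0  29  20  25   0   2   2]]
```

View pics/c1.png

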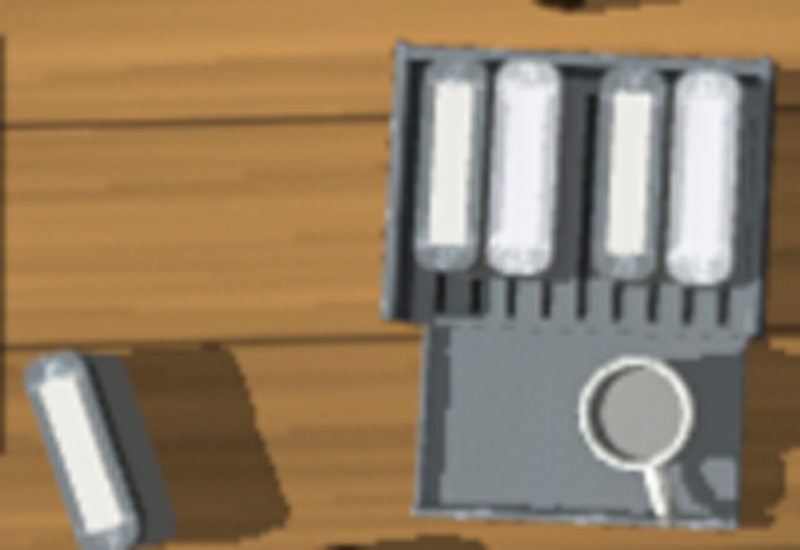

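View pics/c2.png

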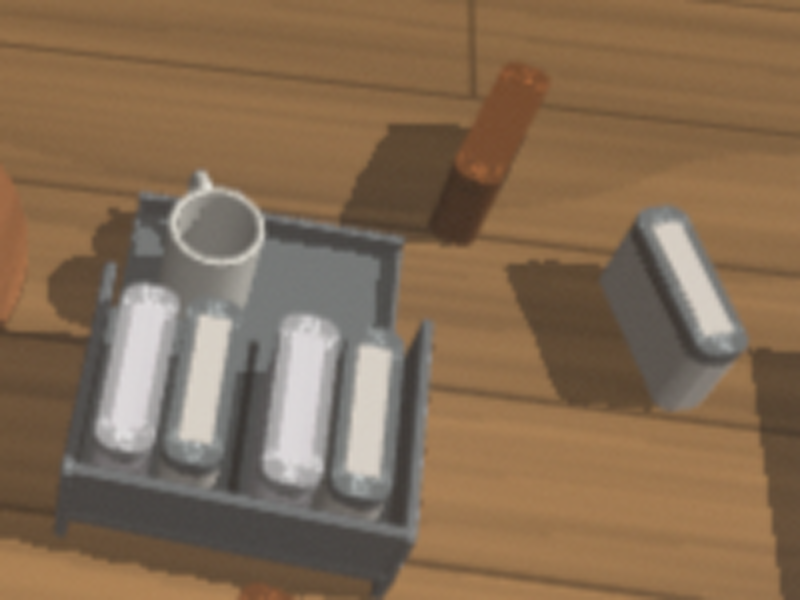

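```bash
cat > m.py <<'E'
from h import *
import sys
tag=sys.argv[1] if len(sys.argv)>1 else "0"
s=load("top"+tag); W=cloud(s); z=W[...,2]; im=s["image"].astype(int)
gray=im.sum(-1)/3; sat=im.max(-1)-im.min(-1)
def rects(mask,zt,amin,roi):
    m=np.zeros((400,640),np.uint8); x0,y0,x1,y1=roi; m[y0:y1,x0:x1]=mask[y0:y1,x0:x1]
    n,l,st,c=cv2.connectedComponentsWithStats(m.astype(np.uint8),connectivity=4)
    out=[]
    for i in range(1,n):
        if st[i,4]<amin: continue
        v,u=np.nonzero(l==i)
        P=np.array([ray(s,a,b,zt)[:2] for a,b in zip(u,v)])
        mu=P.mean(0); w,V=np.linalg.eigh(np.cov((P-mu).T)); d=V[:,1]; d=d*np.sign(d[0])
        (rc,rs,ra)=cv2.minAreaRect((P*1000).astype(np.float32))
        out.append((mu.round(4),np.degrees(np.arctan2(d[1],d[0])).round(2),(np.array(rc)/1000).round(4),np.round(rs,1),st[i,4]))
    return out
print("row bright lids"); 
for r in rects((gray>195)&(z>95),.116,60,(215,150,300,220)): print(*r)
print("spare top")
for r in rects((z>62),.076,60,(140,205,185,260)): print(*r)
print("spare bright")
for r in rects((gray>195),.076,30,(140,205,185,260)): print(*r)
E
python3 m.py; python3 - <<'E'
from h import *
s=load("top0");W=cloud(s);im=s["image"]; 
for b in [(400,42),(772,62),(385,318),(760,337),(428,325),(745,337),(415,515),(735,527)]:
    pass
def c(x,y,z): 
    return ray(s,140+(x+.5)/5-.5,145+(y+.5)/5-.5,z)[:2].round(4)
print("back L/R outer top",c(396,43,.095),c(772,62,.095)); print("front L/R outer top",c(384,318,.095),c(761,337,.095))
print("tray front bottom L/R (top edge z .026)",c(415,517,.02),c(737,528,.02))
print("mug rim c",c(637,412,.091),"handle",c(664,515,.05))
# mug rim circle fit
g=im.sum(-1)/3; z=W[...,2]; 
m=(z>82)
v,u=np.mgrid[:400,:640]; roi=(u>250)&(u<285)&(v>212)&(v<245)&(g>190)
P=np.array([ray(s,a,b,.091)[:2] for a,b in zip(u[roi],v[roi])])
(ctr,r)=cv2.minEnclosingCircle((P[P[:,0]>np.median(P[:,0])-.02]*1000).astype(np.float32)); print("mug encl",ctr,r)
crop(s,300,170,480,280,"c3",4); a=load("scene0"); crop(a,140,110,340,230,"c4",4)
from scipy.spatial.transform import Rotation as Ro
q=np.array([-0.09624668, -0.70035038, -0.09744829,  0.70053534]); print(Ro.from_quat(q[[1,2,3,0]]).as_matrix().round(3))
E
```

```text
row bright lids
spare top
spare bright
[0.5157 0.3912] 18.33 [0.5162 0.3915] [93.2 20.7] 226
back L/R outer top [0.7459 0.203 ] [ 0.7297 -0.0121]
front L/R outer top [0.5884 0.2121] [ 0.5722 -0.0021]
tray front bottom L/R (top edge z .026) [0.472 0.21 ] [0.4604 0.0175]
mug rim c [0.5313 0.0697] handle [0.4707 0.0587]
mug encl (530.8555908203125, 71.2071762084961) 31.26583480834961
[[-0.     0.271 -0.962]
 [ 0.002 -0.962 -0.271]
 [-1.    -0.002  0.   ]]
```

View pics/c3.png

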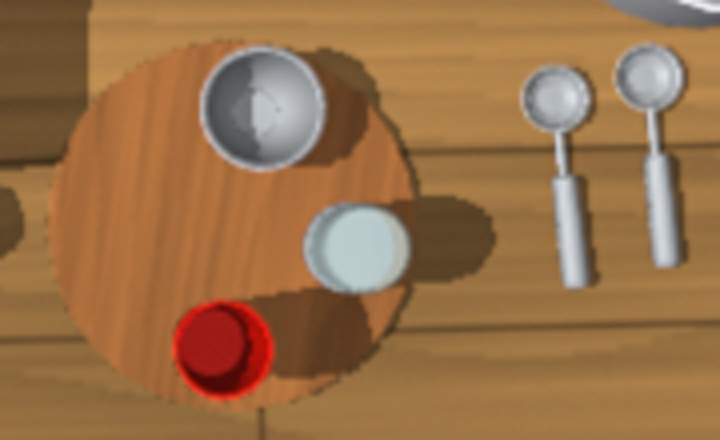

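View pics/c4.png

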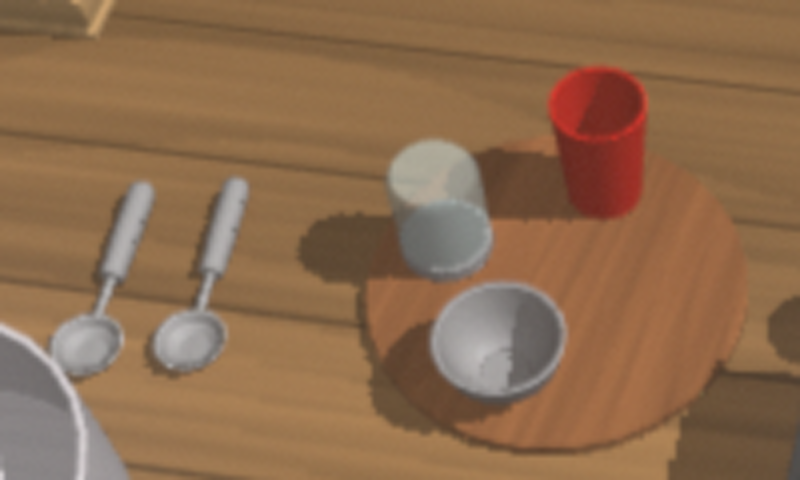

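```bash
sed -i 's/z>95/z>.095/; s/z>62/z>.062/; s/gray>195)&(z>.095/gray>185)\&(z>.095/' m.py; python3 m.py; python3 - <<'E'
from h import *
s=load("top0");W=cloud(s);im=s["image"].astype(int);hsv=cv2.cvtColor(s["image"],cv2.COLOR_RGB2HSV)
def c3(x,y,z): return ray(s,300+(x+.5)/4-.5,170+(y+.5)/4-.5,z)[:2].round(4)
P=np.array([c3(*p,.012) for p in [(48,205),(52,165),(60,270),(95,340),(170,390),(250,405),(415,160),(395,120),(230,40),(130,70),(405,300),(350,375)]])
A=np.c_[2*P,np.ones(len(P))]; x=np.linalg.lstsq(A,(P**2).sum(1),rcond=None)[0]; print("board",x[:2],np.sqrt(x[2]+x[:2]@x[:2]), np.hypot(*(P-x[:2]).T))
print("bowl rim",c3(263,108,.062),c3(201,108,.062),c3(325,108,.062))
print("jar top",c3(361,248,.098),"jar L",c3(305,246,.012))
print("tumbler rim",c3(223,349,.112),c3(173,349,.112),c3(274,349,.112))
# scene cross-check
a=load("scene0")
def s2(x,y,z): return ray(a,320+(x+.5)/4-.5,120+(y+.5)/4-.5,z)[:2].round(4)
print("scene mug rim",s2(217,227,.091),"spare top",s2(691,282,.076))
def s4(x,y,z): return ray(a,140+(x+.5)/4-.5,110+(y+.5)/4-.5,z)[:2].round(4)
print("scene tumbler rim",s4(599,103,.112),"bowl rim",s4(498,340,.062),"jar top",s4(434,178,.098))
E
```

```text
row bright lids
[0.6701 0.128 ] -4.23 [0.6706 0.1279] [ 31.8 118.4] 454
[0.6615 0.0273] -4.14 [0.6624 0.0271] [ 31.7 118.6] 456
[0.6744 0.1694] -4.19 [0.6742 0.1693] [20.8 91.3] 241
[0.6658 0.0694] -4.14 [0.665  0.0696] [21.  93.7] 243
spare top
[0.5147 0.3891] 18.59 [0.5155 0.3891] [119.7  40.2] 567
spare bright
[0.5157 0.3912] 18.33 [0.5162 0.3915] [93.2 20.7] 226
board [ 0.53161949 -0.20157408] 0.14113010492987513 [0.14363657 0.14616718 0.13939049 0.14075159 0.13801117 0.13962111
 0.14268021 0.14223769 0.13668555 0.13950605 0.14037239 0.14420756]
bowl rim [ 0.6128 -0.2175] [ 0.6139 -0.172 ] [ 0.6117 -0.2629]
jar top [ 0.5092 -0.2794] jar L [ 0.5105 -0.2523]
tumbler rim [ 0.4414 -0.1776] [ 0.4423 -0.1426] [ 0.4405 -0.2134]
scene mug rim [0.5332 0.0733] spare top [0.5197 0.3927]
scene tumbler rim [ 0.4426 -0.1739] bowl rim [ 0.6169 -0.2134] jar top [ 0.515  -0.2773]
```

The top view gives the mug at (0.532, 0.072) with its handle at about -170°, and the row at yaw -4.2°. The board centre is (0.532, -0.202), and its +y side is clear. Next I move above the mug.

Call:
{"method": "carry_out", "body": {
  "steps": [
    {"delta_pos": [0.356, 0.698, -0.03], "turn": -5},
    {"delta_pos": [0.356, 0.698, -0.03], "turn": -5},
    {"delta_pos": [0.356, 0.698, -0.03], "turn": -5},
    {"delta_pos": [0.356, 0.698, -0.03], "turn": -5},
    {"delta_pos": [0.356, 0.698, -0.03], "turn": -5},
    {"delta_pos": [0.356, 0.698, -0.03], "turn": -5},
    {"delta_pos": [0.356, 0.698, -0.03], "turn": -5},
    {"delta_pos": [0.356, 0.698, -0.03], "turn": -5},
    {"delta_pos": [0.356, 0.698, -0.03], "turn": -5},
    {"delta_pos": [0.356, 0.698, -0.03], "turn": -5},
    {"delta_pos": [0.356, 0.698, -0.03], "turn": -5},
    {"delta_pos": [0.356, 0.698, -0.03], "turn": -5},
    {"delta_pos": [0.356, 0.698, -0.03], "turn": -5},
    {"delta_pos": [0.356, 0.698, -0.03], "turn": -5},
    {"delta_pos": [0.356, 0.698, -0.03], "turn": -5},
    {"delta_pos": [0.356, 0.698, -0.03], "turn": -5},
    {"delta_pos": [0.356, 0.698, -0.03], "turn": -5},
    {"delta_pos": [0.356, 0.698, -0.03], "turn": -5},
    {"delta_pos": [0.356, 0.698, -0.03], "turn": -5},
    {"delta_pos": [0.356, 0.698, -0.03], "turn": -5}
  ],
  "fingers": 100,
  "squeeze": 25
}}

```text
t: 2.1
tool_pos: [0.5319, 0.0705, 0.2013]
tcp_rot: [-0.066, -0.704, -0.065, 0.704]
ft_force: [-0.2, 0.0, -0.2]
opening: 0.999
```

Call:
{"method": "carry_out", "body": {
  "steps": [
    {"delta_pos": [0.0, 0.001, -0.04]},
    {"delta_pos": [0.0, 0.001, -0.08]},
    {"delta_pos": [0.0, 0.001, -0.11]},
    {"delta_pos": [0.0, 0.001, -0.13]},
    {"delta_pos": [0.0, 0.001, -0.145]},
    {"delta_pos": [0.0, 0.001, -0.155]},
    {"delta_pos": [0.0, 0.001, -0.155]},
    {"delta_pos": [0.0, 0.001, -0.155]}
  ]
}}

```text
invalid input at $.steps[0]: expected keys delta_pos, turn
```

```bash
python3 - <<'E'
from h import *
s=snap("scene","1"); crop(s,320,120,440,230,"c5",6)
E
```

```text
(no output)
```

View pics/c5.png

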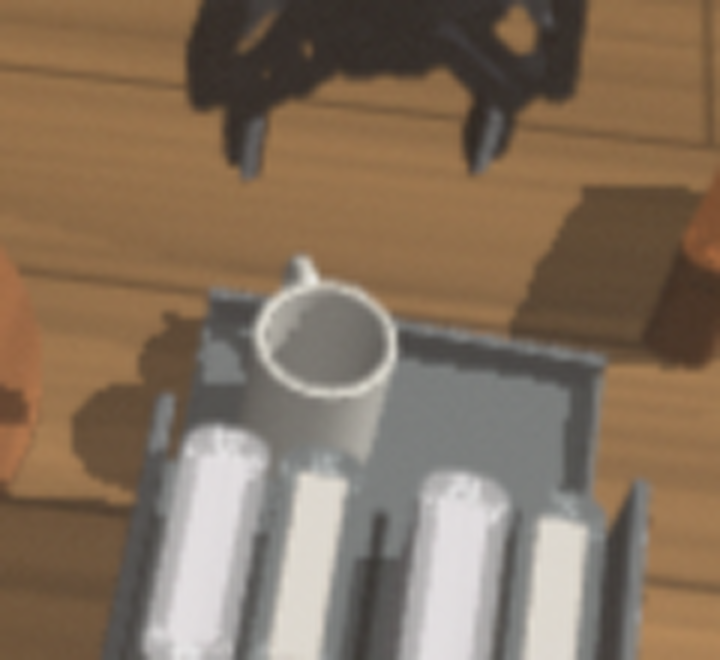

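The scene view shows the gripper at (380,150) in the image, above the mug and unobstructed. Each row needs "turn", so I resend the descent with it.

Call:
{"method": "carry_out", "body": {
  "steps": [
    {"delta_pos": [0.0, 0.001, -0.04], "turn": 0},
    {"delta_pos": [0.0, 0.001, -0.08], "turn": 0},
    {"delta_pos": [0.0, 0.001, -0.11], "turn": 0},
    {"delta_pos": [0.0, 0.001, -0.13], "turn": 0},
    {"delta_pos": [0.0, 0.001, -0.145], "turn": 0},
    {"delta_pos": [0.0, 0.001, -0.155], "turn": 0},
    {"delta_pos": [0.0, 0.001, -0.155], "turn": 0},
    {"delta_pos": [0.0, 0.001, -0.155], "turn": 0}
  ]
}}

```text
t: 2.95
tool_pos: [0.5328, 0.073, 0.0468]
tcp_rot: [0.066, 0.704, 0.066, -0.704]
ft_force: [-0.1, -0.5, 0.7]
opening: 1.0
```

```bash
python3 - <<'E'
from h import *
s=snap("scene","2"); crop(s,320,90,440,200,"c6",6)
E
```

```text
(no output)
```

View pics/c6.png

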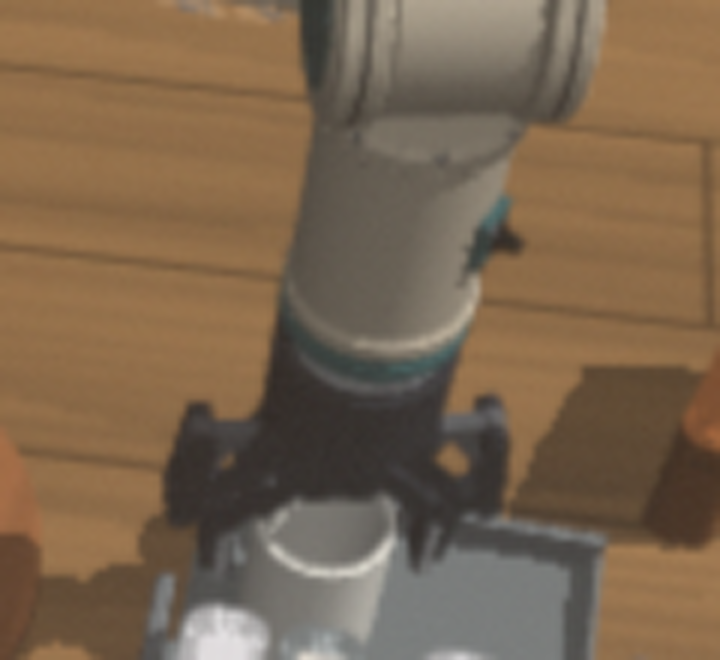

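The fingers straddle the mug, so I close them.

Call:
{"method": "carry_out", "body": {
  "steps": [
    {"delta_pos": [0, 0, 0], "turn": 0},
    {"delta_pos": [0, 0, 0], "turn": 0},
    {"delta_pos": [0, 0, 0], "turn": 0},
    {"delta_pos": [0, 0, 0], "turn": 0},
    {"delta_pos": [0, 0, 0], "turn": 0},
    {"delta_pos": [0, 0, 0], "turn": 0},
    {"delta_pos": [0, 0, 0], "turn": 0},
    {"delta_pos": [0, 0, 0], "turn": 0}
  ],
  "fingers": 40,
  "squeeze": 25
}}

```text
t: 3.8
tool_pos: [0.533, 0.0734, 0.0473]
tcp_rot: [0.066, 0.705, 0.066, -0.703]
ft_force: [-0.1, -0.6, 6.4]
opening: 0.734
```

Call:
{"method": "carry_out", "body": {
  "steps": [
    {"delta_pos": [0, 0, 0.02], "turn": 0},
    {"delta_pos": [0, 0, 0.05], "turn": 0},
    {"delta_pos": [-0.005, 0, 0.08], "turn": 0},
    {"delta_pos": [-0.005, 0, 0.1], "turn": 0},
    {"delta_pos": [-0.003, -0.03, 0.1], "turn": -5},
    {"delta_pos": [0, -0.065, 0.1], "turn": -10},
    {"delta_pos": [0.002, -0.1, 0.1], "turn": -17},
    {"delta_pos": [0.003, -0.135, 0.1], "turn": -23},
    {"delta_pos": [0.003, -0.165, 0.1], "turn": -28},
    {"delta_pos": [0.003, -0.185, 0.1], "turn": -30},
    {"delta_pos": [0.003, -0.195, 0.1], "turn": -30},
    {"delta_pos": [0.003, -0.198, 0.1], "turn": -30},
    {"delta_pos": [0.003, -0.198, 0.1], "turn": -30}
  ]
}}

```text
t: 5.1
tool_pos: [0.5353, -0.1237, 0.1462]
tcp_rot: [0.118, -0.697, 0.118, 0.697]
ft_force: [-0.2, 0.4, -2.2]
opening: 0.73
```

```bash
python3 - <<'E'
from h import *
s=snap("top","3"); crop(s,210,145,430,285,"c7",3)
s=snap("scene","3"); crop(s,200,80,400,230,"c8",4)
E
```

```text
(no output)
```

View pics/c7.png

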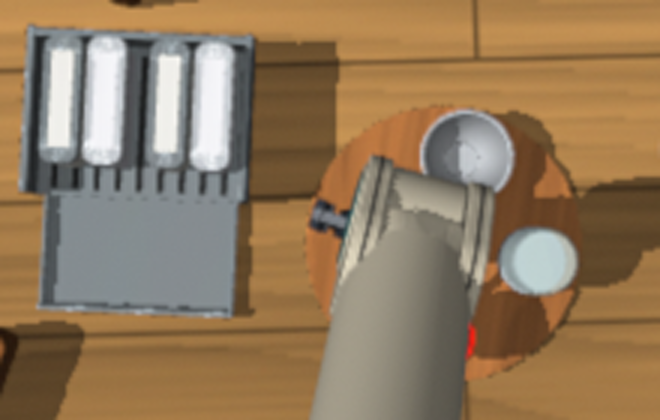

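View pics/c8.png

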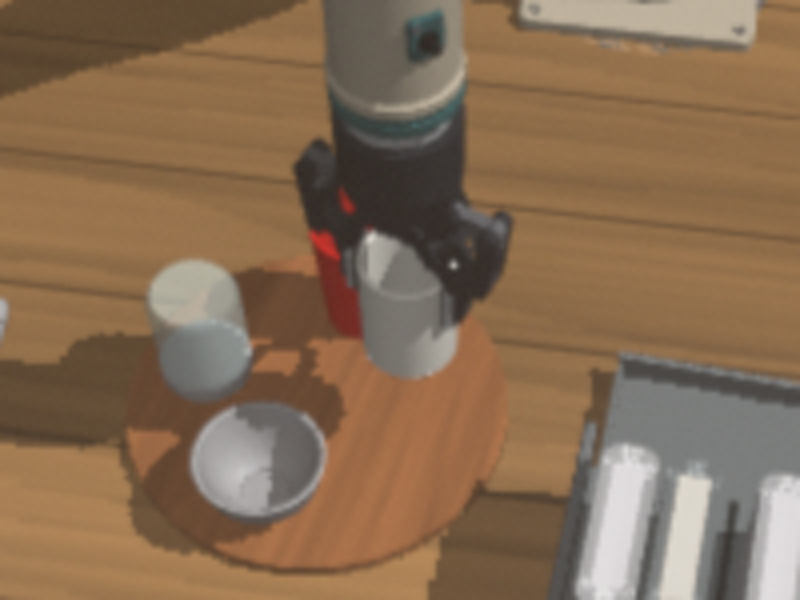

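Both pictures show the mug held upright above the clear side of the board, and the jar and bowl have not moved. Next I lower it.

Call:
{"method": "carry_out", "body": {
  "steps": [
    {"delta_pos": [0, 0, -0.03], "turn": 0},
    {"delta_pos": [0, 0, -0.055], "turn": 0},
    {"delta_pos": [0, 0, -0.075], "turn": 0},
    {"delta_pos": [0, 0, -0.085], "turn": 0},
    {"delta_pos": [0, 0, -0.089], "turn": 0},
    {"delta_pos": [0, 0, -0.0915], "turn": 0},
    {"delta_pos": [0, 0, -0.0915], "turn": 0},
    {"delta_pos": [0, 0, -0.0915], "turn": 0}
  ]
}}

```text
t: 6.0
tool_pos: [0.536, -0.1247, 0.0556]
tcp_rot: [-0.118, 0.698, -0.118, -0.697]
ft_force: [0.4, -0.0, -2.1]
opening: 0.731
```

Call:
{"method": "carry_out", "body": {
  "steps": [
    {"delta_pos": [0, 0, -0.001], "turn": 0},
    {"delta_pos": [0, 0, -0.002], "turn": 0},
    {"delta_pos": [0, 0, -0.002], "turn": 0}
  ]
}}

```text
t: 6.3
tool_pos: [0.5357, -0.1247, 0.0534]
tcp_rot: [-0.118, 0.697, -0.118, -0.697]
ft_force: [-0.5, -0.3, 3.3]
opening: 0.73
```

Contact: fz went from -2.1 to +3.3 N. I release and rise.

Call:
{"method": "carry_out", "body": {
  "steps": [
    {"delta_pos": [0, 0, 0], "turn": 0},
    {"delta_pos": [0, 0, 0], "turn": 0},
    {"delta_pos": [0, 0, 0], "turn": 0},
    {"delta_pos": [0, 0, 0], "turn": 0},
    {"delta_pos": [0, 0, 0], "turn": 0},
    {"delta_pos": [0, 0, 0.01], "turn": 0},
    {"delta_pos": [0, 0, 0.03], "turn": 0},
    {"delta_pos": [0, 0, 0.06], "turn": 0},
    {"delta_pos": [0, 0, 0.1], "turn": 0},
    {"delta_pos": [0, 0, 0.14], "turn": 0},
    {"delta_pos": [0, 0, 0.16], "turn": 0}
  ],
  "fingers": 97
}}

```text
t: 7.4
tool_pos: [0.5369, -0.1251, 0.217]
tcp_rot: [-0.118, 0.699, -0.118, -0.695]
ft_force: [1.1, -0.6, -0.5]
opening: 0.971
```

Released. For the tray push I need the gripper's front profile, so I shut the fingers at a safe spot in front of the tray and look.

Call:
{"method": "carry_out", "body": {
  "steps": [
    {"delta_pos": [-0.01, 0.04, 0], "turn": 5},
    {"delta_pos": [-0.03, 0.08, 0], "turn": 10},
    {"delta_pos": [-0.05, 0.12, -0.01], "turn": 15},
    {"delta_pos": [-0.07, 0.16, -0.03], "turn": 15},
    {"delta_pos": [-0.09, 0.2, -0.05], "turn": 15},
    {"delta_pos": [-0.107, 0.23, -0.07], "turn": 15},
    {"delta_pos": [-0.107, 0.241, -0.07], "turn": 15},
    {"delta_pos": [-0.107, 0.241, -0.07], "turn": 15},
    {"delta_pos": [-0.107, 0.241, -0.07], "turn": 15}
  ],
  "fingers": 0
}}

```text
t: 8.3
tool_pos: [0.4297, 0.1157, 0.1436]
tcp_rot: [-0.027, 0.707, -0.027, -0.706]
ft_force: [-0.1, -0.9, 0.1]
opening: -0.005
```

```bash
python3 - <<'E'
from h import *
from rig import readout
st=readout.get_state(); p=st["tool_pos"]; print(p,st["opening"])
s=snap("scene","4"); t=snap("top","4"); crop(s,200,60,440,240,"c9",3); crop(t,210,145,430,285,"c10",3)
W=cloud(s); D=W-p
ok=(np.abs(D[...,1])<.12)&(np.abs(D[...,0])<.12)&(D[...,2]>-.02)&(D[...,2]<.16)
for z in np.arange(-.01,.15,.01):
    m=ok&(np.abs(D[...,2]-z)<.005)
    if m.sum()>3: print(round(z,3),"xmax",np.nanpercentile(D[m][:,0],95).round(3),"y",np.nanpercentile(D[m][:,1],[1,99]).round(3),m.sum())
E
```

```text
[0.42974724 0.11566168 0.14363591] -0.005399722990446491
0.01 xmax 0.013 y [-0.011  0.012] 24
0.02 xmax 0.012 y [-0.013  0.013] 30
0.03 xmax 0.013 y [-0.012  0.012] 26
0.04 xmax 0.015 y [-0.019  0.024] 31
0.05 xmax 0.015 y [-0.031  0.034] 97
0.06 xmax 0.016 y [-0.041  0.041] 102
0.07 xmax 0.019 y [-0.049  0.048] 95
0.08 xmax 0.018 y [-0.056  0.057] 106
0.09 xmax 0.019 y [-0.06   0.061] 173
0.1 xmax 0.021 y [-0.052  0.055] 135
0.11 xmax 0.02 y [-0.041  0.042] 93
0.12 xmax 0.016 y [-0.039  0.039] 24
0.13 xmax 0.038 y [-0.037  0.036] 52
0.14 xmax 0.039 y [-0.036  0.035] 94
```

View pics/c9.png

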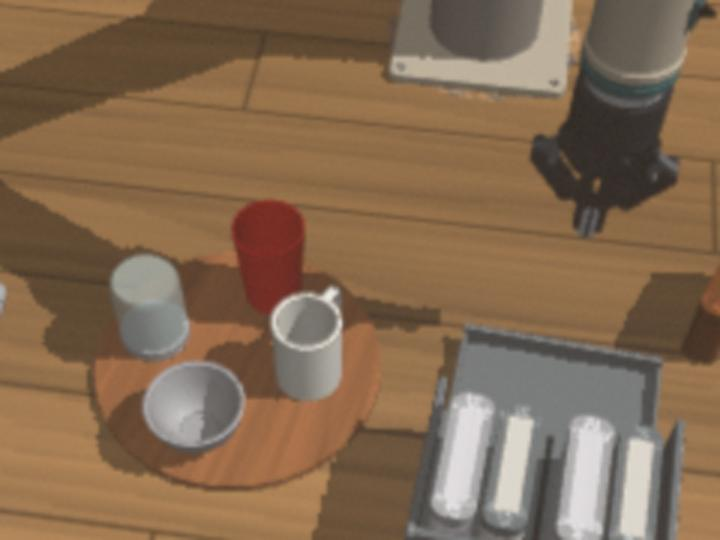

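View pics/c10.png

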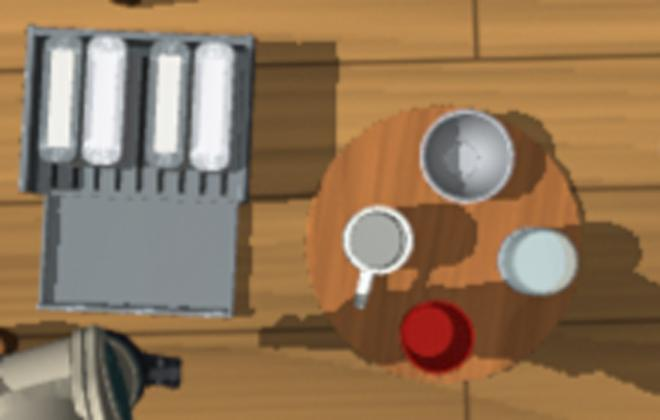

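The mug stands upright and clear of the others. With jaws along y, the shut gripper reaches at most 21 mm forward, so the push is safe. I descend, then push along the drainer axis.

Call:
{"method": "carry_out", "body": {
  "steps": [
    {"delta_pos": [0, 0, -0.04], "turn": 0},
    {"delta_pos": [0, 0, -0.08], "turn": 0},
    {"delta_pos": [0, 0, -0.11], "turn": 0},
    {"delta_pos": [0, 0, -0.128], "turn": 0},
    {"delta_pos": [0, 0, -0.13], "turn": 0},
    {"delta_pos": [0.01, -0.001, -0.13], "turn": 0},
    {"delta_pos": [0.02, -0.001, -0.13], "turn": 0},
    {"delta_pos": [0.03, -0.002, -0.13], "turn": 0},
    {"delta_pos": [0.045, -0.003, -0.13], "turn": 0},
    {"delta_pos": [0.06, -0.004, -0.13], "turn": 0},
    {"delta_pos": [0.075, -0.006, -0.13], "turn": 0},
    {"delta_pos": [0.09, -0.007, -0.13], "turn": 0},
    {"delta_pos": [0.105, -0.008, -0.13], "turn": 0},
    {"delta_pos": [0.115, -0.008, -0.13], "turn": 0},
    {"delta_pos": [0.125, -0.009, -0.13], "turn": 0},
    {"delta_pos": [0.127, -0.009, -0.13], "turn": 0},
    {"delta_pos": [0.127, -0.009, -0.13], "turn": 0}
  ]
}}

```text
t: 10.1
tool_pos: [0.5561, 0.1071, 0.0131]
tcp_rot: [-0.026, 0.707, -0.026, -0.706]
ft_force: [0.8, -0.4, -0.1]
opening: 0.001
```

```bash
python3 - <<'E'
from h import *
s=snap("scene","5"); t=snap("top","5"); crop(s,310,110,450,270,"c9",4); crop(t,210,145,310,245,"c10",5)
E
```

```text
(no output)
```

View pics/c9.png

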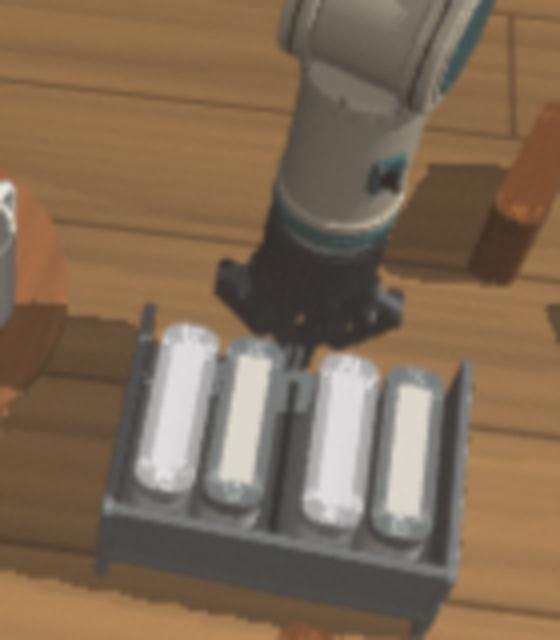

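View pics/c10.png

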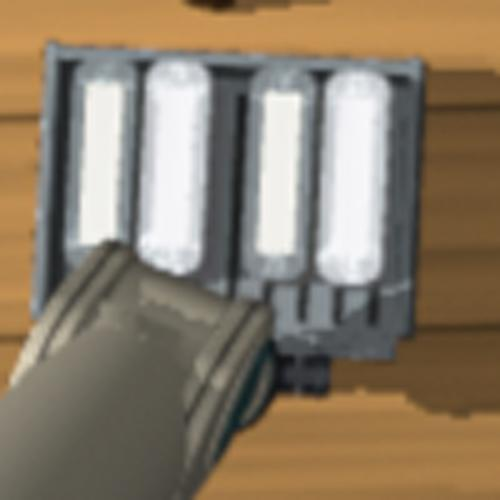

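The tray still protrudes a little, near (395,350) in the crop. I keep pushing gently.

Call:
{"method": "carry_out", "body": {
  "steps": [
    {"delta_pos": [0.003, 0, 0], "turn": 0},
    {"delta_pos": [0.006, 0, 0], "turn": 0},
    {"delta_pos": [0.009, -0.001, 0], "turn": 0},
    {"delta_pos": [0.011, -0.001, 0], "turn": 0},
    {"delta_pos": [0.011, -0.001, 0], "turn": 0},
    {"delta_pos": [0.011, -0.001, 0], "turn": 0}
  ]
}}

```text
t: 10.8
tool_pos: [0.5668, 0.1063, 0.0128]
tcp_rot: [-0.026, 0.707, -0.026, -0.706]
ft_force: [0.1, -0.2, -0.4]
opening: -0.0
```

Call:
{"method": "carry_out", "body": {
  "steps": [
    {"delta_pos": [0.001, 0, 0], "turn": 0},
    {"delta_pos": [0.002, 0, 0], "turn": 0},
    {"delta_pos": [0.003, 0, 0], "turn": 0}
  ]
}}

```text
t: 11.1
tool_pos: [0.5693, 0.1062, 0.0128]
tcp_rot: [0.026, -0.707, 0.026, 0.707]
ft_force: [-0.7, 0.5, 0.1]
opening: -0.002
```

```bash
python3 - <<'E'
from h import *
s=snap("scene","6"); t=snap("top","6"); crop(t,210,145,310,245,"c10",5)
E
```

```text
(no output)
```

View pics/c10.png

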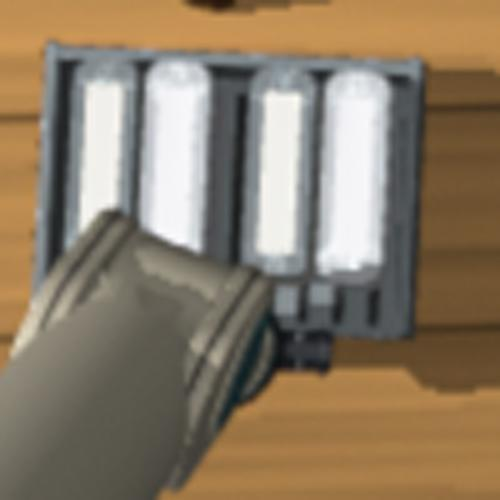

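Call:
{"method": "carry_out", "body": {
  "steps": [
    {"delta_pos": [0.001, 0, 0], "turn": 0},
    {"delta_pos": [0.002, 0, 0], "turn": 0},
    {"delta_pos": [0.002, 0, 0], "turn": 0}
  ]
}}

```text
t: 11.5
tool_pos: [0.5696, 0.1062, 0.0127]
tcp_rot: [0.026, -0.705, 0.026, 0.708]
ft_force: [-5.2, -0.8, 4.9]
opening: -0.004
```

Hard stop: the wrist shows -5 N with the TCP at x=0.5696, so the tray is in. I back off and move above the rear part of the spare box.

Call:
{"method": "carry_out", "body": {
  "steps": [
    {"delta_pos": [-0.03, 0.002, 0], "turn": 0},
    {"delta_pos": [-0.06, 0.004, 0.01], "turn": 0},
    {"delta_pos": [-0.08, 0.005, 0.05], "turn": 0},
    {"delta_pos": [-0.09, 0.006, 0.1], "turn": 5},
    {"delta_pos": [-0.09, 0.02, 0.14], "turn": 10},
    {"delta_pos": [-0.088, 0.06, 0.16], "turn": 15},
    {"delta_pos": [-0.088, 0.1, 0.16], "turn": 22},
    {"delta_pos": [-0.088, 0.14, 0.16], "turn": 22.8},
    {"delta_pos": [-0.088, 0.18, 0.16], "turn": 22.8},
    {"delta_pos": [-0.088, 0.22, 0.16], "turn": 22.8},
    {"delta_pos": [-0.088, 0.26, 0.16], "turn": 22.8},
    {"delta_pos": [-0.088, 0.274, 0.16], "turn": 22.8},
    {"delta_pos": [-0.088, 0.274, 0.16], "turn": 22.8},
    {"delta_pos": [-0.088, 0.274, 0.16], "turn": 22.8}
  ],
  "fingers": 80
}}

```text
t: 12.9
tool_pos: [0.484, 0.3787, 0.1728]
tcp_rot: [0.114, 0.698, 0.113, -0.698]
ft_force: [0.9, -1.7, -0.4]
opening: 0.801
```

```bash
python3 - <<'E'
from h import *
s=snap("scene","7"); t=snap("top","7"); crop(t,130,145,310,295,"c10",4);crop(s,380,90,540,230,"c9",4)
E
```

```text
(no output)
```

View pics/c10.png

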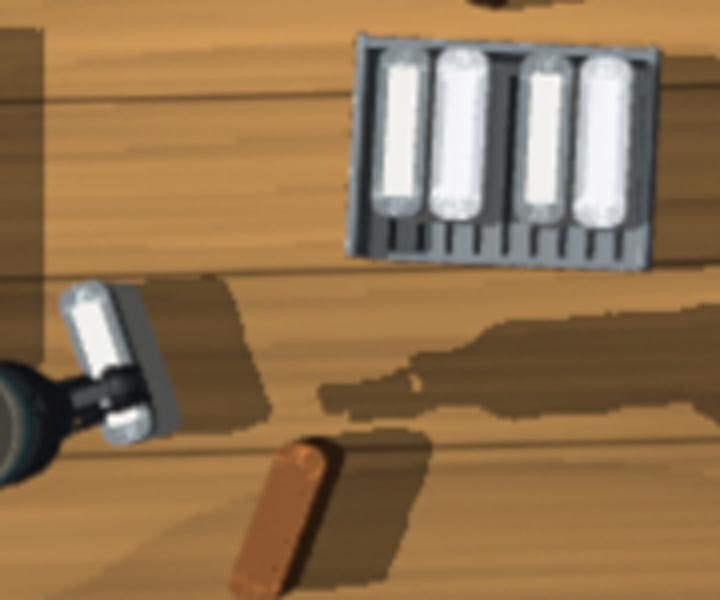

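View pics/c9.png

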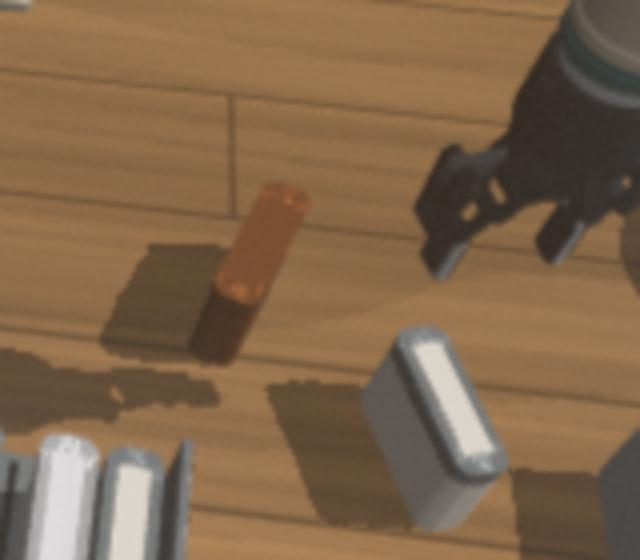

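The tray is hidden under the drainer, flush with its front. The gripper is over the rear part of the spare. I descend and grip.

Call:
{"method": "carry_out", "body": {
  "steps": [
    {"delta_pos": [-0.001, 0.001, -0.04], "turn": 0},
    {"delta_pos": [-0.001, 0.001, -0.08], "turn": 0},
    {"delta_pos": [-0.001, 0.001, -0.11], "turn": 0},
    {"delta_pos": [-0.001, 0.001, -0.13], "turn": 0},
    {"delta_pos": [-0.001, 0.001, -0.141], "turn": 0},
    {"delta_pos": [-0.001, 0.001, -0.143], "turn": 0},
    {"delta_pos": [-0.001, 0.001, -0.143], "turn": 0}
  ]
}}

```text
t: 13.7
tool_pos: [0.4832, 0.3808, 0.0305]
tcp_rot: [0.114, 0.698, 0.114, -0.698]
ft_force: [-0.1, 0.6, 0.0]
opening: 0.798
```

Call:
{"method": "carry_out", "body": {
  "steps": [
    {"delta_pos": [0, 0, 0], "turn": 0},
    {"delta_pos": [0, 0, 0], "turn": 0},
    {"delta_pos": [0, 0, 0], "turn": 0},
    {"delta_pos": [0, 0, 0], "turn": 0},
    {"delta_pos": [0, 0, 0], "turn": 0},
    {"delta_pos": [0, 0, 0], "turn": 0},
    {"delta_pos": [0, 0, 0], "turn": 0},
    {"delta_pos": [0, 0, 0], "turn": 0}
  ],
  "fingers": 20,
  "squeeze": 60
}}

```text
t: 14.5
tool_pos: [0.483, 0.382, 0.0311]
tcp_rot: [0.114, 0.698, 0.114, -0.697]
ft_force: [-1.3, -0.7, 7.0]
opening: 0.417
```

Call:
{"method": "carry_out", "body": {
  "steps": [
    {"delta_pos": [0, 0, 0.02], "turn": 0},
    {"delta_pos": [0, 0, 0.05], "turn": 0},
    {"delta_pos": [0, 0, 0.09], "turn": 0},
    {"delta_pos": [0, 0, 0.125], "turn": 0},
    {"delta_pos": [0, -0.02, 0.13], "turn": 0},
    {"delta_pos": [-0.002, -0.05, 0.13], "turn": -3},
    {"delta_pos": [-0.005, -0.085, 0.13], "turn": -6},
    {"delta_pos": [-0.01, -0.12, 0.13], "turn": -10},
    {"delta_pos": [-0.014, -0.155, 0.13], "turn": -14},
    {"delta_pos": [-0.018, -0.19, 0.13], "turn": -18},
    {"delta_pos": [-0.02, -0.225, 0.13], "turn": -21},
    {"delta_pos": [-0.0205, -0.25, 0.13], "turn": -22.7},
    {"delta_pos": [-0.0205, -0.263, 0.13], "turn": -22.7},
    {"delta_pos": [-0.0205, -0.268, 0.13], "turn": -22.7},
    {"delta_pos": [-0.0205, -0.268, 0.12], "turn": -22.7},
    {"delta_pos": [-0.0205, -0.268, 0.09], "turn": -22.7},
    {"delta_pos": [-0.0205, -0.268, 0.065], "turn": -22.7},
    {"delta_pos": [-0.0205, -0.268, 0.05], "turn": -22.7},
    {"delta_pos": [-0.0205, -0.268, 0.045], "turn": -22.7},
    {"delta_pos": [-0.0205, -0.268, 0.045], "turn": -22.7}
  ]
}}

```text
t: 16.5
tool_pos: [0.4614, 0.1143, 0.0738]
tcp_rot: [0.025, -0.706, 0.025, 0.707]
ft_force: [-0.4, -0.0, -2.0]
opening: 0.418
```

```bash
cat > lids.py <<'E'
from h import *
import sys
a=sys.argv[1]; s=load("scene"+a); W=cloud(s); im=s["image"].astype(int); g=im.sum(-1)/3
m=((g>(float(sys.argv[2]) if len(sys.argv)>2 else 150))&(W[...,2]>.095)&(W[...,2]<.14)).astype(np.uint8); v,u=np.mgrid[:400,:640]; m[(u<320)|(u>450)|(v<110)|(v>270)]=0
n,l,st,c=cv2.connectedComponentsWithStats(m,connectivity=4)
for i in range(1,n):
    if st[i,4]<40: continue
    vv,uu=np.nonzero(l==i); P=np.array([ray(s,x,y,.116)[:2] for x,y in zip(uu,vv)]); mu=P.mean(0)
    w,V=np.linalg.eigh(np.cov((P-mu).T)); d=V[:,1]*np.sign(V[0,1]); S=mu[0]*.9973-mu[1]*.0732; L=mu[0]*.0732+mu[1]*.9973
    print(st[i,4],mu.round(4),"S,L",S.round(4),L.round(4),"yaw",np.degrees(np.arctan2(d[1],d[0])).round(1),"z",np.median(W[vv,uu,2]).round(4), "len",(np.ptp(P@d)).round(3))
E
python3 - <<'E'
from h import *
from rig import readout
print(readout.get_state()["tool_pos"],readout.get_state()["ft_force"])
s=snap("scene","8"); crop(s,310,110,450,270,"c9",4)
E
python3 lids.py 8
```

```text
[0.46143668 0.11434719 0.07384799] [-0.39917304 -0.02691417 -2.01195844]
158 [0.5107 0.1111] S,L 0.5012 0.1482 yaw -5.1 z 0.1186 len 0.067
566 [0.6653 0.0301] S,L 0.6614 0.0787 yaw -3.8 z 0.116 len 0.119
313 [0.6676 0.0717] S,L 0.6606 0.1203 yaw -3.8 z 0.1161 len 0.111
587 [0.6725 0.131 ] S,L 0.6611 0.1798 yaw -4.0 z 0.116 len 0.119
317 [0.6765 0.1716] S,L 0.6622 0.2207 yaw -4.0 z 0.1162 len 0.106
```

View pics/c9.png

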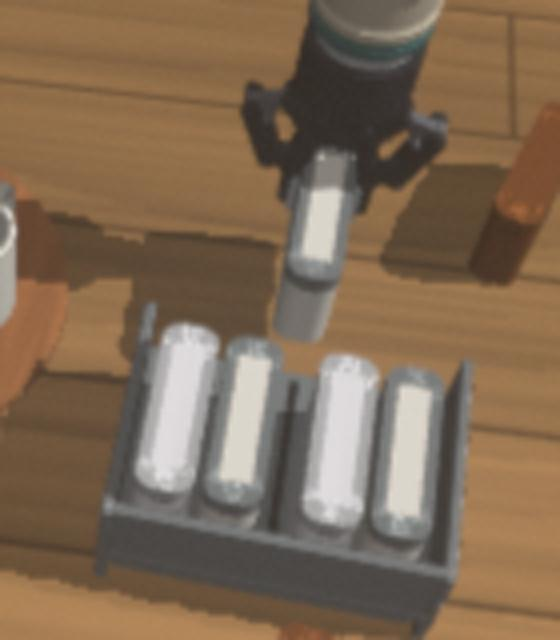

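In the scene view the spare is 1.8 mm right of the gap's middle and 2.6 mm above the floor. I correct that and go up to the gap.

Call:
{"method": "carry_out", "body": {
  "steps": [
    {"delta_pos": [0.005, 0.001, 0], "turn": 0},
    {"delta_pos": [0.015, 0.001, -0.001], "turn": 0},
    {"delta_pos": [0.03, 0, -0.0015], "turn": 0},
    {"delta_pos": [0.042, -0.001, -0.0015], "turn": 0},
    {"delta_pos": [0.05, -0.002, -0.0015], "turn": 0},
    {"delta_pos": [0.05, -0.002, -0.0015], "turn": 0},
    {"delta_pos": [0.05, -0.002, -0.0015], "turn": 0}
  ]
}}

```text
t: 17.25
tool_pos: [0.5116, 0.1114, 0.0733]
tcp_rot: [0.026, -0.706, 0.026, 0.707]
ft_force: [-0.8, 1.3, -2.4]
opening: 0.415
```

```bash
python3 - <<'E'
from h import *
s=snap("scene","9"); crop(s,310,110,450,270,"c9",4)
E
python3 lids.py 9
```

```text
181 [0.5617 0.108 ] S,L 0.5523 0.1488 yaw -4.2 z 0.118 len 0.069
563 [0.6654 0.03  ] S,L 0.6614 0.0786 yaw -3.6 z 0.116 len 0.119
316 [0.6679 0.0715] S,L 0.6608 0.1202 yaw -4.3 z 0.1162 len 0.111
583 [0.6726 0.1309] S,L 0.6612 0.1798 yaw -4.0 z 0.1161 len 0.119
318 [0.6762 0.1717] S,L 0.6618 0.2208 yaw -4.2 z 0.1161 len 0.106
```

View pics/c9.png

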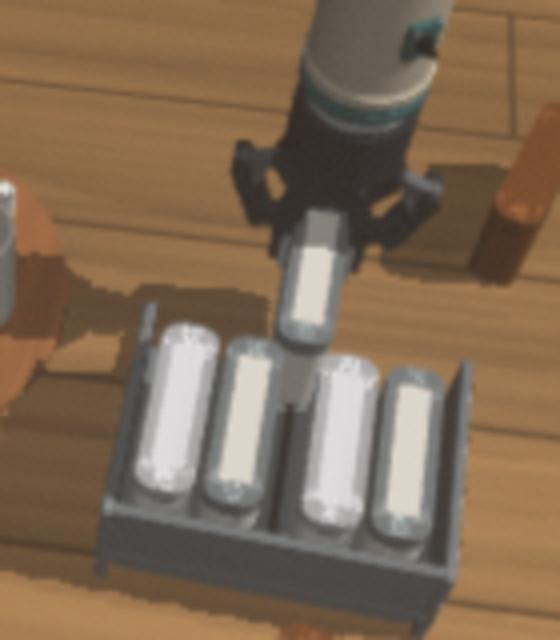

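Call:
{"method": "carry_out", "body": {
  "steps": [
    {"delta_pos": [0.008, 0.0005, -0.001], "turn": 0},
    {"delta_pos": [0.015, 0, -0.001], "turn": 0},
    {"delta_pos": [0.022, -0.0005, -0.001], "turn": 0},
    {"delta_pos": [0.028, -0.001, -0.001], "turn": 0},
    {"delta_pos": [0.035, -0.0015, -0.001], "turn": 0},
    {"delta_pos": [0.035, -0.0015, -0.001], "turn": 0}
  ]
}}

```text
t: 17.9
tool_pos: [0.5488, 0.1096, 0.0724]
tcp_rot: [-0.026, 0.708, -0.026, -0.706]
ft_force: [0.3, -0.4, -2.4]
opening: 0.415
```

```bash
python3 - <<'E'
from h import *
s=snap("scene","10"); crop(s,310,110,450,270,"c9",4)
E
python3 lids.py 10
```

```text
189 [0.6009 0.1059] S,L 0.5915 0.1496 yaw -4.8 z 0.1174 len 0.072
564 [0.665  0.0293] S,L 0.6611 0.0779 yaw -3.0 z 0.116 len 0.119
315 [0.6696 0.0672] S,L 0.6628 0.116 yaw -0.5 z 0.116 len 0.109
585 [0.6741 0.1346] S,L 0.6624 0.1836 yaw -7.0 z 0.116 len 0.119
323 [0.6749 0.1727] S,L 0.6605 0.2216 yaw -4.9 z 0.116 len 0.11
```

View pics/c9.png

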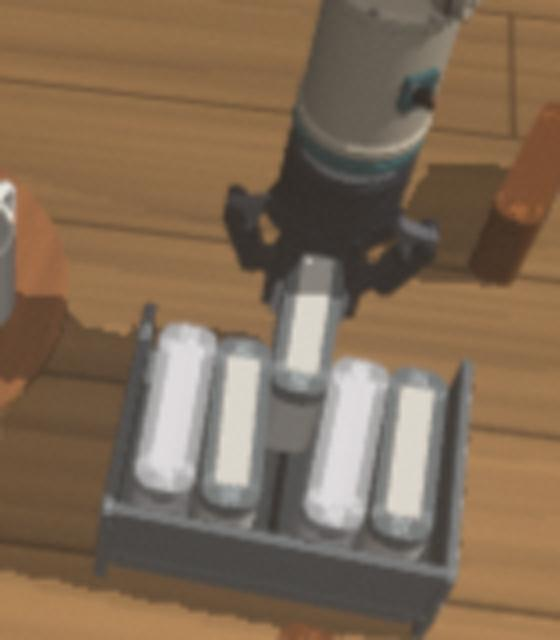

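The spare is entering between row2 and row3, which are spreading with little force. I continue until the fingers near the neighbours' ends.

Call:
{"method": "carry_out", "body": {
  "steps": [
    {"delta_pos": [0.007, -0.0005, -0.0005], "turn": 0},
    {"delta_pos": [0.014, -0.001, -0.0005], "turn": 0},
    {"delta_pos": [0.021, -0.0015, -0.0005], "turn": 0},
    {"delta_pos": [0.028, -0.002, -0.0005], "turn": 0},
    {"delta_pos": [0.034, -0.0025, -0.0005], "turn": 0},
    {"delta_pos": [0.038, -0.003, -0.0005], "turn": 0},
    {"delta_pos": [0.038, -0.003, -0.0005], "turn": 0}
  ]
}}

```text
t: 18.65
tool_pos: [0.5858, 0.1068, 0.0717]
tcp_rot: [-0.026, 0.707, -0.026, -0.706]
ft_force: [-0.7, 0.7, -4.0]
opening: 0.412
```

```bash
python3 - <<'E'
from h import *
s=snap("scene","11"); crop(s,310,110,450,270,"c9",4)
E
python3 lids.py 11
```

```text
186 [0.6367 0.1033] S,L 0.6274 0.1496 yaw -4.9 z 0.1167 len 0.066
312 [0.669  0.0648] S,L 0.6625 0.1136 yaw 0.6 z 0.1162 len 0.109
470 [0.6754 0.0274] S,L 0.6716 0.0768 yaw -1.1 z 0.116 len 0.097
588 [0.6743 0.1367] S,L 0.6625 0.1857 yaw -8.5 z 0.116 len 0.119
309 [0.6737 0.1741] S,L 0.6591 0.223 yaw -6.3 z 0.1162 len 0.101
```

View pics/c9.png

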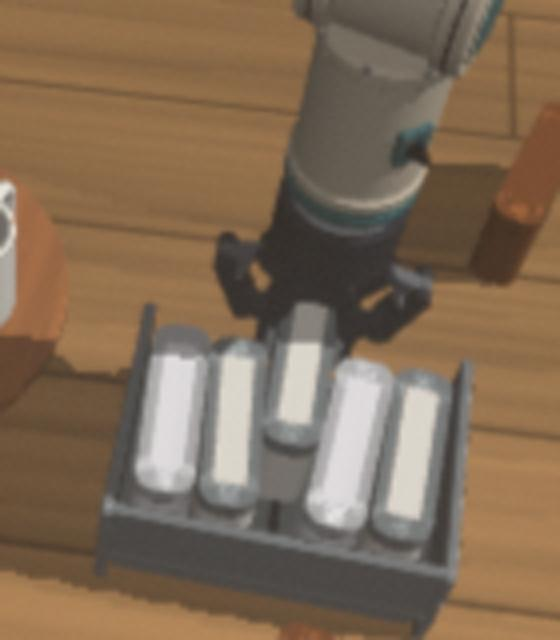

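Now at the finger limit. I release, back out along the box, shut the fingers, and push on its rear end.

Call:
{"method": "carry_out", "body": {
  "steps": [
    {"delta_pos": [0, 0, -0.0005], "turn": 0},
    {"delta_pos": [0, 0, -0.0005], "turn": 0},
    {"delta_pos": [0, 0, -0.0005], "turn": 0},
    {"delta_pos": [0, 0, -0.0005], "turn": 0},
    {"delta_pos": [0, 0, -0.0005], "turn": 0},
    {"delta_pos": [-0.01, 0.001, 0], "turn": 0},
    {"delta_pos": [-0.03, 0.002, 0], "turn": 0},
    {"delta_pos": [-0.05, 0.004, 0], "turn": 0},
    {"delta_pos": [-0.065, 0.005, 0], "turn": 0},
    {"delta_pos": [-0.068, 0.005, 0], "turn": 0},
    {"delta_pos": [-0.068, 0.005, 0], "turn": 0}
  ],
  "fingers": 62
}}

```text
t: 19.8
tool_pos: [0.5167, 0.112, 0.072]
tcp_rot: [-0.026, 0.707, -0.026, -0.707]
ft_force: [-0.4, 0.5, -0.1]
opening: 0.619
```

Call:
{"method": "carry_out", "body": {
  "steps": [
    {"delta_pos": [0, 0, 0], "turn": 0},
    {"delta_pos": [0, 0, 0], "turn": 0},
    {"delta_pos": [0, 0, 0], "turn": 0},
    {"delta_pos": [0, 0, 0], "turn": 0},
    {"delta_pos": [0, 0, 0], "turn": 0},
    {"delta_pos": [0, 0, 0], "turn": 0}
  ],
  "fingers": 0
}}

```text
t: 20.4
tool_pos: [0.517, 0.1118, 0.0718]
tcp_rot: [-0.026, 0.707, -0.026, -0.707]
ft_force: [0.2, 0.3, -0.3]
opening: -0.001
```

```bash
python3 - <<'E'
from h import *
s=snap("scene","12"); crop(s,310,110,450,270,"c9",4)
E
python3 lids.py 12
```

```text
285 [0.6208 0.1043] S,L 0.6115 0.1494 yaw -4.6 z 0.1166 len 0.104
562 [0.6656 0.0278] S,L 0.6617 0.0765 yaw -0.9 z 0.1161 len 0.118
311 [0.6684 0.0649] S,L 0.6618 0.1137 yaw 0.6 z 0.1161 len 0.112
589 [0.6744 0.1365] S,L 0.6626 0.1855 yaw -8.4 z 0.116 len 0.119
306 [0.6752 0.1742] S,L 0.6607 0.2232 yaw -6.5 z 0.116 len 0.096
```

View pics/c9.png

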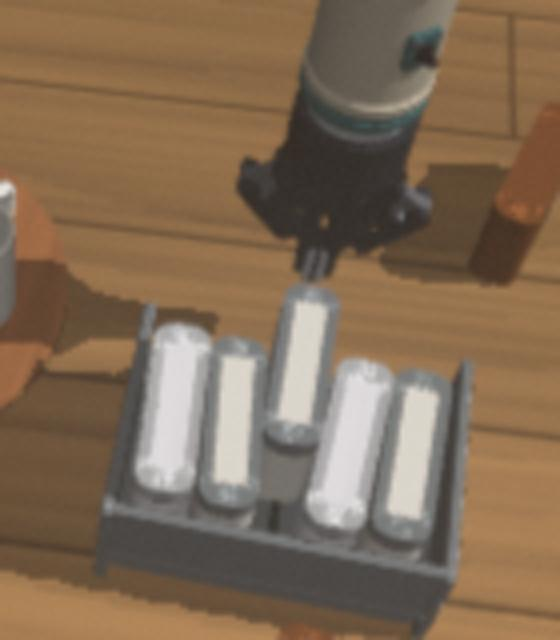

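The box stands free, with 49 mm still to go. I push on the rear end.

Call:
{"method": "carry_out", "body": {
  "steps": [
    {"delta_pos": [0.01, -0.002, -0.01], "turn": 0},
    {"delta_pos": [0.02, -0.003, -0.01], "turn": 0},
    {"delta_pos": [0.027, -0.004, -0.01], "turn": 0},
    {"delta_pos": [0.033, -0.004, -0.01], "turn": 0},
    {"delta_pos": [0.039, -0.005, -0.01], "turn": 0},
    {"delta_pos": [0.045, -0.005, -0.01], "turn": 0},
    {"delta_pos": [0.051, -0.005, -0.01], "turn": 0},
    {"delta_pos": [0.057, -0.006, -0.01], "turn": 0},
    {"delta_pos": [0.062, -0.006, -0.01], "turn": 0},
    {"delta_pos": [0.062, -0.006, -0.01], "turn": 0}
  ]
}}

```text
t: 21.45
tool_pos: [0.5757, 0.1066, 0.0608]
tcp_rot: [0.026, -0.704, 0.025, 0.709]
ft_force: [-6.0, 1.3, 0.5]
opening: 0.002
```

```bash
python3 - <<'E'
from h import *
s=snap("scene","13"); crop(s,310,110,450,270,"c9",4)
E
python3 lids.py 13
```

```text
289 [0.6491 0.1028] S,L 0.6398 0.15 yaw -5.0 z 0.1163 len 0.101
509 [0.6715 0.0273] S,L 0.6677 0.0764 yaw -0.1 z 0.116 len 0.107
305 [0.6696 0.0625] S,L 0.6632 0.1114 yaw 0.3 z 0.1161 len 0.105
593 [0.6745 0.1382] S,L 0.6626 0.1872 yaw -7.6 z 0.116 len 0.119
309 [0.6764 0.1743] S,L 0.6618 0.2233 yaw -7.0 z 0.1161 len 0.098
```

View pics/c9.png

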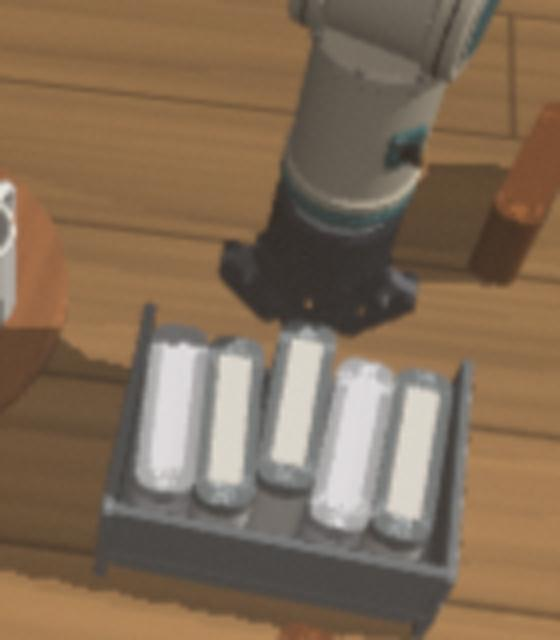

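Moving well, 21 mm left, 6 N. I raise 10 mm so the knuckles clear the neighbours' tops, then finish.

Call:
{"method": "carry_out", "body": {
  "steps": [
    {"delta_pos": [-0.007, 0, 0], "turn": 0},
    {"delta_pos": [-0.007, 0, 0.01], "turn": 0},
    {"delta_pos": [-0.003, 0, 0.011], "turn": 0},
    {"delta_pos": [0.002, 0, 0.011], "turn": 0},
    {"delta_pos": [0.005, -0.0005, 0.011], "turn": 0},
    {"delta_pos": [0.008, -0.001, 0.011], "turn": 0},
    {"delta_pos": [0.011, -0.001, 0.011], "turn": 0},
    {"delta_pos": [0.013, -0.001, 0.011], "turn": 0},
    {"delta_pos": [0.013, -0.001, 0.011], "turn": 0}
  ]
}}

```text
t: 22.4
tool_pos: [0.5888, 0.1058, 0.0722]
tcp_rot: [0.026, -0.704, 0.025, 0.709]
ft_force: [-7.5, 1.0, 2.9]
opening: -0.003
```

```bash
python3 - <<'E'
from h import *
s=snap("scene","14"); crop(s,310,110,450,270,"c9",4)
E
python3 lids.py 14
```

```text
312 [0.6707 0.0622] S,L 0.6644 0.1111 yaw -0.3 z 0.1163 len 0.107
309 [0.6629 0.1031] S,L 0.6535 0.1514 yaw -6.6 z 0.1171 len 0.104
450 [0.6775 0.0265] S,L 0.6737 0.076 yaw -0.3 z 0.1161 len 0.093
603 [0.6749 0.1384] S,L 0.6629 0.1874 yaw -7.2 z 0.116 len 0.119
325 [0.6773 0.1741] S,L 0.6628 0.2232 yaw -7.5 z 0.1163 len 0.108
```

View pics/c9.png

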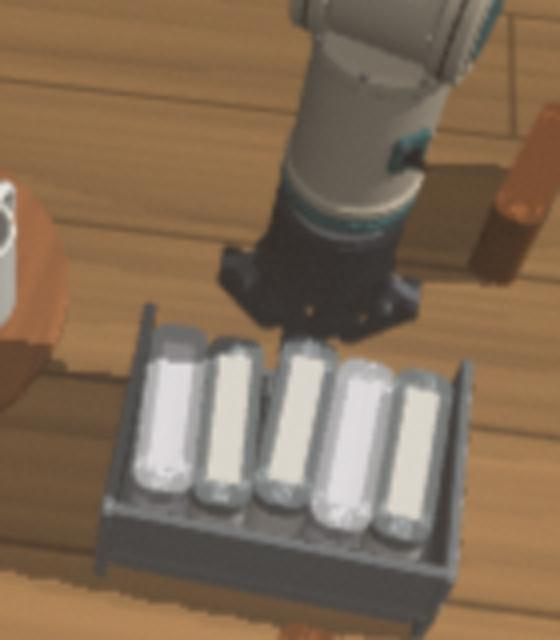

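Call:
{"method": "carry_out", "body": {
  "steps": [
    {"delta_pos": [0.002, 0, 0], "turn": 0},
    {"delta_pos": [0.004, 0, 0], "turn": 0},
    {"delta_pos": [0.006, 0, 0], "turn": 0},
    {"delta_pos": [0.007, -0.0005, 0], "turn": 0},
    {"delta_pos": [0.007, -0.0005, 0], "turn": 0}
  ]
}}

```text
t: 22.95
tool_pos: [0.5969, 0.1049, 0.0724]
tcp_rot: [0.026, -0.705, 0.025, 0.708]
ft_force: [-5.6, 0.7, 1.9]
opening: -0.001
```

```bash
python3 - <<'E'
from h import *
s=snap("scene","15"); crop(s,310,110,450,270,"c9",4)
E
python3 lids.py 15
```

```text
323 [0.6707 0.1024] S,L 0.6614 0.1512 yaw -7.2 z 0.1172 len 0.111
289 [0.6708 0.0619] S,L 0.6645 0.1108 yaw -1.6 z 0.1162 len 0.099
598 [0.6746 0.1385] S,L 0.6627 0.1875 yaw -6.9 z 0.1161 len 0.119
418 [0.6808 0.0259] S,L 0.6771 0.0756 yaw -1.6 z 0.116 len 0.086
306 [0.6741 0.1746] S,L 0.6595 0.2235 yaw -7.3 z 0.1163 len 0.098
```

View pics/c9.png

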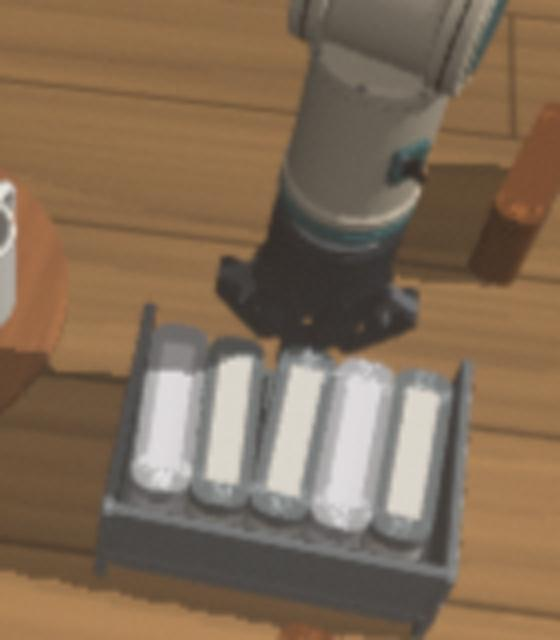

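Call:
{"method": "carry_out", "body": {
  "steps": [
    {"delta_pos": [0.001, 0, 0], "turn": 0},
    {"delta_pos": [0.002, 0, 0], "turn": 0},
    {"delta_pos": [0.003, 0, 0], "turn": 0},
    {"delta_pos": [0.003, 0, 0], "turn": 0}
  ]
}}

```text
t: 23.4
tool_pos: [0.5972, 0.1052, 0.0718]
tcp_rot: [0.026, -0.703, 0.025, 0.71]
ft_force: [-11.1, 0.8, 3.9]
opening: -0.001
```

At the stop: force rose to 11 N with only 0.3 mm of movement. I back away and check with both cameras.

Call:
{"method": "carry_out", "body": {
  "steps": [
    {"delta_pos": [-0.01, 0.001, 0], "turn": 0},
    {"delta_pos": [-0.04, 0.003, 0], "turn": 0},
    {"delta_pos": [-0.07, 0.005, 0.02], "turn": 0},
    {"delta_pos": [-0.09, -0.01, 0.06], "turn": 0},
    {"delta_pos": [-0.11, -0.04, 0.1], "turn": 0},
    {"delta_pos": [-0.13, -0.08, 0.14], "turn": 0},
    {"delta_pos": [-0.14, -0.12, 0.16], "turn": 0},
    {"delta_pos": [-0.15, -0.16, 0.18], "turn": 0},
    {"delta_pos": [-0.15, -0.17, 0.18], "turn": 0}
  ]
}}

```text
t: 24.3
tool_pos: [0.4527, -0.0711, 0.2563]
tcp_rot: [-0.027, 0.709, -0.029, -0.704]
ft_force: [-0.0, 0.3, -0.1]
opening: -0.0
```

```bash
python3 - <<'E'
from h import *
s=snap("scene","16"); t=snap("top","16"); crop(s,310,110,450,270,"c9",4); crop(t,200,140,420,285,"c10",3)
E
python3 lids.py 16; python3 m.py 16
```

```text
565 [0.6652 0.026 ] S,L 0.6615 0.0746 yaw -0.9 z 0.1159 len 0.119
311 [0.6683 0.0618] S,L 0.6619 0.1105 yaw -1.2 z 0.1162 len 0.107
308 [0.669  0.1023] S,L 0.6597 0.151 yaw -6.3 z 0.116 len 0.099
595 [0.675  0.1383] S,L 0.6631 0.1873 yaw -6.7 z 0.1161 len 0.119
301 [0.6753 0.1743] S,L 0.6608 0.2233 yaw -7.2 z 0.1162 len 0.097
row bright lids
[0.6722 0.1359] -7.45 [0.6731 0.1355] [ 33.4 119. ] 474
[0.6633 0.0229] -1.04 [0.6638 0.0241] [ 31.  115.9] 455
[0.6748 0.1721] -7.21 [0.6744 0.1722] [21.1 96.3] 248
[0.6696 0.1   ] -6.87 [0.6687 0.1001] [21.  94.3] 247
[0.6671 0.0594] -1.39 [0.6675 0.0606] [19.7 93.2] 232
spare top
spare bright
```

View pics/c9.png

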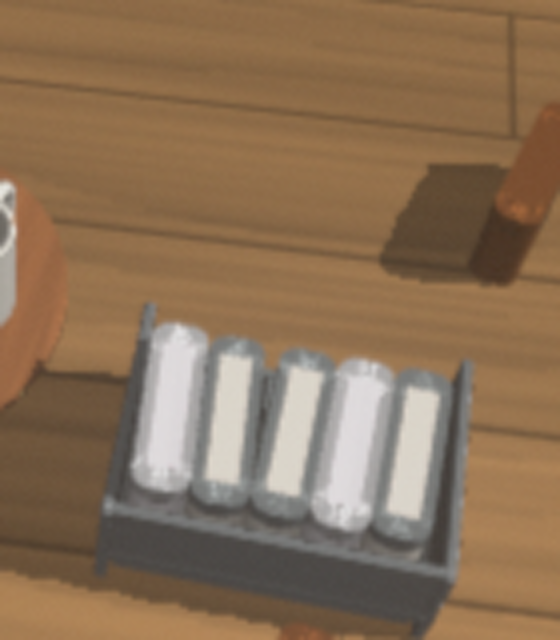

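View pics/c10.png

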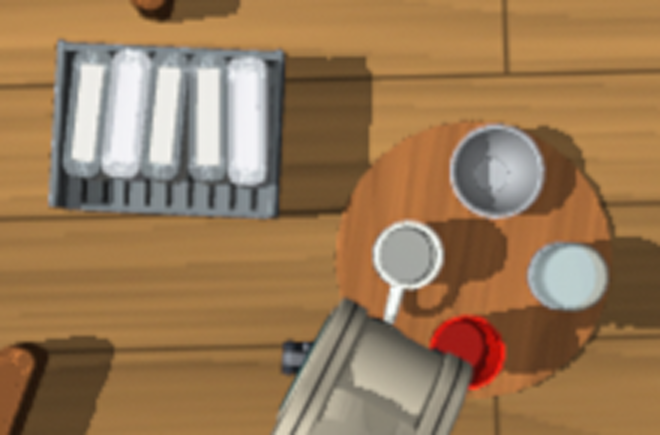

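```bash
python3 - <<'E'
from h import *
for cam in("top","scene"):
    s=load(cam+"16"); W=cloud(s); v,u=np.mgrid[:400,:640]
    R=[ray(s,a,b,.116)[:2] for a,b in zip(u.ravel(),v.ravel())]; R=np.array(R).reshape(400,640,2)
    S=R[...,0]*.9973-R[...,1]*.0732; L=R[...,0]*.0732+R[...,1]*.9973
    off=0 if cam=="top" else .002
    for n,l in [("r1",.2205),("r2",.1850),("sp",.1482),("r3",.1092),("r4",.0725)]:
        k=(W[...,2]>.109)&(abs(L-l-off)<.007)&(abs(S-.66)<.1)
        print(cam,n,"near",np.sort(S[k])[:6].mean().round(4),"far",np.sort(S[k])[-6:].mean().round(4),"z",np.median(W[k][:,2]).round(4))
t=load("top16"); crop(t,215,150,300,215,"c11",9)
E
```

```text
top r1 near 0.6013 far 0.7171 z 0.1173
top r2 near 0.6011 far 0.7181 z 0.1167
top sp near 0.6015 far 0.7184 z 0.117
top r3 near 0.6014 far 0.7189 z 0.1172
top r4 near 0.5999 far 0.7174 z 0.1168
scene r1 near 0.6018 far 0.7233 z 0.1161
scene r2 near 0.6032 far 0.724 z 0.1163
scene sp near 0.6029 far 0.7244 z 0.1159
scene r3 near 0.6037 far 0.7237 z 0.1161
scene r4 near 0.6018 far 0.7222 z 0.1162
```

View pics/c11.png

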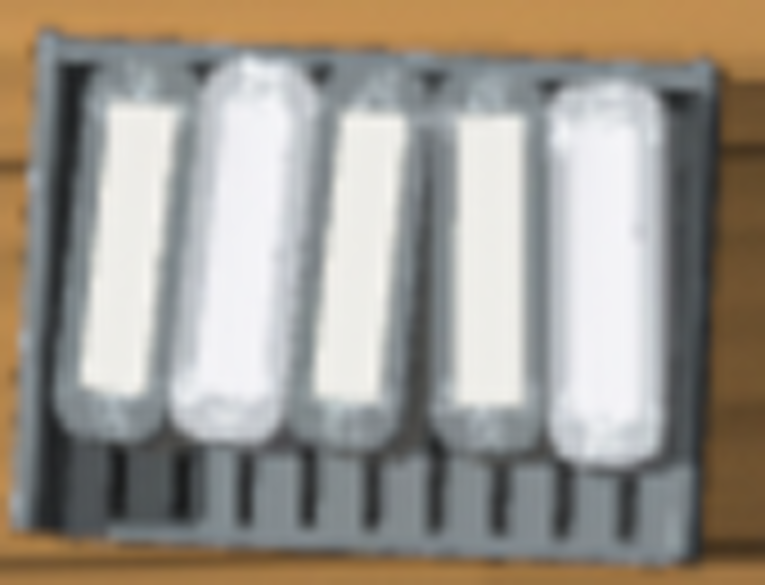

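All five boxes' ends agree within 1.6 mm in both views, with tops level at about 0.116 m. The mug stands on the board clear of its neighbours, and the tray is flush. I hand in.

```bash
python3 - <<'E'
from rig import bot
print(bot.finish_job())
E
```

```text
the job is handed in; nothing more can be done
None
```

All three parts of the job are done, in the order asked, and I handed in at about 24.5 s of the 72 s allowed.

- **Mug:** It stands upright on the clear side of the board, at about (0.536, -0.125). That leaves roughly 40 mm to the tumbler and to the bowl. Its handle points back towards the robot and to the left, away from both.
- **Tray:** I pushed it in until it met a hard stop (5 N, with no further travel). It looks level with the drainer's front.
- **Spare box:** I gripped it for the first part of the insertion, then pushed its rear end until it hit the stop (11 N, only 0.3 mm of movement).
    - In both views all five boxes' near ends agree within 2 mm, and their tops are level at about 116 mm.
    - The boxes stand upright but turned about 3° either way from the drainer's axis, fanned apart by the insertion. I left that as it was.
- **Disagreements:** The two cameras differ by about 2–3 mm in absolute position, slightly more than the stated calibration. I judged the fit within each view.
- **Other things:** In the last pictures the tumbler, jar and bowl stand where they were, and nothing has fallen. I did not measure the spoons or the brown boxes again at the end, but the arm did not go near them at low height.

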